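# Clear clay offcuts into the scrap drawer

## Robot

A 6-joint arm with a two-finger parallel gripper is mounted at the origin on a cart in front of the work surface, level with it; the furniture and walls round the work are solid. World frame = base frame: x ahead of the robot, y to its left, z up, the work surface at z = 0. Lengths are in m, angles in rad, forces in N, time in s.
With the tool pointing down it reaches from about 0.375 to 0.75 m from the base axis. Payload 9 kg.
Tool frame: the origin (TCP) lies at the very end of the fingers, on their centre line; the grasp point (between the pads) lies 19 mm behind it; z points along the fingers, y is the line along which they close (so a half turn about z gives the same grasp; the last joint's range is limited). The gripper opens to 85 mm and grips with 20 to 120 N. Pads are 22 mm wide; open, the fingers measure 114 mm over their backs; the gripper's body (76 mm by 85 mm) begins 54 mm behind the grasp point. The pads swing forward as they close: fully open they stand 13 mm farther back than shut.
Start: joints at [-1.485, 0.104, 0.097, 1.564, 0, 1.353], TCP at [0.179, -0.573, 0.231] pointing down, gripper open.
Joint ranges: [-2.99, 2.99], [-0.84, 1.86], [-1.1, 1.16], [-1.84, 2.11], [-1.51, 1.56], [-3.14, 3.14]. Speed limits (rad/s): [2.22, 2.22, 2.57, 3.14, 3.14, 3.14].

## Interface

Orientations are given as a 3x3 rotation matrix whose columns are the frame's x, y, z axes.
In Python, from rig import * gives the robot as it stands. The module is installed in compiled form; this text tells all that it offers.
- The arm moves only by the tool arm_command, never from a script. Its argument "targets" is a list of rows, each a list of 3 entries, a list of its own where there are three numbers: the shift along the world's x, y, z in cm, then the turn about the world's z in degrees, then the opening, from 0 (shut) to 1 (fully open). A call has 1 to 20 rows; each row shifts and turns the commanded pose from where the row before left it; what a row does not reach is not made up. A row lasts 1/10 s, in which the tool goes at most 50 mm and 8.59 degrees, less where a joint would pass 70% of its speed; a pose out of reach is approached as far as the arm can. A call with a gripper value outside its range is refused whole. The fingers move at their own pace and stop on an object; "squeeze" is the grip in N (left out, the last holds). Time passes only in rows, so rows that do not move let the fingers close. It gives the time, the measured TCP pose, the force, the opening and the grip force at its end, in the units of the state.
- state(): the state, without advancing time (a new reading comes with each control period).
- camera(name): name is "scene" or "top" or "wrist"; returns the picture (480x640x3 uint8, red, green, blue); there is no depth.
- camera_info(name): a dict with "intrinsics" (3x3 intrinsics, pixels), "R" (3x3) and "t" (3): a world point X has camera coordinates R X + t. Camera axes: x right, y down, z forward; pixel columns grow to the right and rows downward; lengths in m; the calibration is good to about 2 mm. The wrist camera is an equidistant fisheye: a pixel r from the principal point sees the ray r / f radians off the axis. A picture is of the moment at which its call begins: read the wrist's pose just before it. camera_info takes no time and is no camera call; for the wrist camera it gives the pose at the moment of the call.
- sign_off(): hands the job in; it is judged then, once.
The state is a dict: "time_s": time; "joint_pos": joint angles; "qvel": joint speeds; "effort": joint torques, N m; "position": TCP position; "ee_rot": TCP orientation; "wrist_force": force on the tool from outside, world axes, zero at the start; "ft_torque": the same for the moment, N m; "gripper_width": opening from 0.0 (shut) to 1.0 (fully open); "gripper_force": force on a finger pad.
Only numpy, scipy, OpenCV 4.12 (cv2) and the standard library are available. Lean on these libraries where they do the work, as an engineer would, in place of code of your own. Each camera call takes 0.05 s, during which the arm holds its last target. There are 200 camera calls.

## Task

Clear the trimming board: with closed fingers, sweep the three flat clay offcuts along the board and off its open end so that they drop into the scrap drawer standing open there, and then push the drawer fully home under the board. Only push the offcuts, do not pick them up or lift them. Leave the wooden knife lying and the brass tube standing on the board, and everything else on the table, where they are.

Things in the scene. Friction and masses are not known exactly. Their poses are not given: they have to be found in the camera images.
- trimming_board: Fixed wooden board, 200 (x) x 320 (y) mm, on short legs, flat top 102 mm above the table. Origin: below its centre, at table height. +y points along it to its open end, roughly to the robot's left (turned a few degrees at most); +x is the far side. Lips 8 mm wide and high stand on both long sides (inner faces at x = -92 and +92 mm) and the closed end (inner face at y = -152 mm).
- board_open_end (a point): Middle of the top edge of the board's open end, 160 mm along +y from its origin, 102 mm above the table; axes as the board's. The top stops here with no lip, and the drawer stands out below.
- scrap_drawer (a joint): Opening of the scrap drawer in m: 0 fully home, about 0.12 to 0.14 at the start (stop at 0.145). It slides along the board's y axis, outward to +y, with about 1.5 N of friction, and stays where it is left.
- drawer_front (a point): Middle of the outer face of the drawer's front, 65 mm above the table; moves with the drawer, axes as the board's. The front is 180 mm wide, 10 mm thick, from 23 to 90 mm above the table, but only up to 78 mm in the 52 mm wide finger scoop at its middle. Fully home this face lies 164 mm from the board's origin, 4 mm proud of the board's end.
- drawer_floor (a point): Centre of the drawer's inner floor, 26 mm above the table; moves with the drawer, axes as the board's. Inside, the drawer measures 170 (x) x 170 (y) mm; side walls reach 90 mm above the table. The board's underside is 92 mm above the table, so an offcut may lie or lean in the drawer in any way and still pass under it.
- clay_offcut_1: Flat leather-hard clay offcut, dark brown, rigid, 27 x 64 x 10 mm (long along its own y), 40 g, lying loose on the board's top at any angle; one of three alike. Origin: centre of its underside.
- clay_offcut_2: Flat leather-hard clay offcut, dark brown, rigid, 27 x 64 x 10 mm (long along its own y), 40 g, lying loose on the board's top at any angle; one of three alike. Origin: centre of its underside.
- clay_offcut_3: Flat leather-hard clay offcut, dark brown, rigid, 27 x 64 x 10 mm (long along its own y), 40 g, lying loose on the board's top at any angle; one of three alike. Origin: centre of its underside.
- wooden_knife: Flat pointed wooden modelling knife, 20 x 86 x 6 mm (long along its own y), lying on the board along the far long lip. Not to be moved. Origin: centre of its underside.
- brass_tube: Short brass tube (hole cutter), 13 mm diameter, 29 mm tall, standing upright on the far side of the board. Not to be moved or knocked over. Origin: centre of its foot.
- tape_roll_loose: Roll of tan tape, 102 mm diameter, 24 mm high, flat on the table to the right. Bystander. Origin: centre of its underside.
- clay_lump_a: Torn lump of clay, 47 x 55 x 37 mm, on the table left of the tool chest. Bystander, not one of the offcuts. Origin: centre of its underside.
- loop_tool: Modelling tool with a wire loop, 171 mm long, on the table at the left. Bystander. Origin: centre of its underside.
- kitchen_timer: Round kitchen timer, 67 mm diameter, 44 mm tall, on the table at the near left. Bystander. Origin: centre of its underside.

How it is judged:
On the way, in this order (a step that is already met when the one before it is completed fails the run):
1. all three clay offcuts have dropped into the open drawer (x of clay_offcut_1 in the frame of drawer_floor between -0.086 and 0.086 m and y of clay_offcut_1 in the frame of drawer_floor between -0.085 and 0.085 m and z of clay_offcut_1 in the frame of drawer_floor between -0.006 and 0.07 m and x of clay_offcut_2 in the frame of drawer_floor between -0.086 and 0.086 m and y of clay_offcut_2 in the frame of drawer_floor between -0.085 and 0.085 m and z of clay_offcut_2 in the frame of drawer_floor between -0.006 and 0.07 m and x of clay_offcut_3 in the frame of drawer_floor between -0.086 and 0.086 m and y of clay_offcut_3 in the frame of drawer_floor between -0.085 and 0.085 m and z of clay_offcut_3 in the frame of drawer_floor between -0.006 and 0.07 m and value of joint scrap_drawer above 0.06 m), for 0.2 s.
2. the drawer has been pushed fully home with the offcuts in it (x of clay_offcut_1 in the frame of drawer_floor between -0.086 and 0.086 m and y of clay_offcut_1 in the frame of drawer_floor between -0.085 and 0.085 m and z of clay_offcut_1 in the frame of drawer_floor between -0.006 and 0.06 m and x of clay_offcut_2 in the frame of drawer_floor between -0.086 and 0.086 m and y of clay_offcut_2 in the frame of drawer_floor between -0.085 and 0.085 m and z of clay_offcut_2 in the frame of drawer_floor between -0.006 and 0.06 m and x of clay_offcut_3 in the frame of drawer_floor between -0.086 and 0.086 m and y of clay_offcut_3 in the frame of drawer_floor between -0.085 and 0.085 m and z of clay_offcut_3 in the frame of drawer_floor between -0.006 and 0.06 m and value of joint scrap_drawer below 0.005 m), for 0.2 s.
At the end, for the whole second after the job is handed in: All three clay offcuts lie at rest inside the scrap drawer, the drawer is home to within 5 mm, and the wooden knife, the brass tube (upright) and the other loose things are within 20 mm of where they started (all of step 2 and linear speed of each of clay_offcut_1, clay_offcut_2, clay_offcut_3 below 0.03 m/s and distance of each of wooden_knife, brass_tube, tape_roll_loose, clay_lump_a, loop_tool, kitchen_timer from where it was at the start of the episode below 0.02 m and angle between brass_tube's own z axis and vertical below 0.2 rad); the robot touches nothing.
It fails at once if a clay offcut is lifted more than 20 mm above the board's top, or carried out over the drawer at the board's height instead of dropping off its end (height (world z) of any of clay_offcut_1, clay_offcut_2, clay_offcut_3 above 0.122 m or (y of clay_offcut_1 in the frame of board_open_end above 0.05 m and z of clay_offcut_1 in the frame of board_open_end above -0.005 m) or (y of clay_offcut_2 in the frame of board_open_end above 0.05 m and z of clay_offcut_2 in the frame of board_open_end above -0.005 m) or (y of clay_offcut_3 in the frame of board_open_end above 0.05 m and z of clay_offcut_3 in the frame of board_open_end above -0.005 m)).
It fails at once if a clay offcut falls off the board onto the table beside the drawer ((height (world z) of clay_offcut_1 below 0.03 m and (x of clay_offcut_1 in the frame of drawer_floor above 0.1 m or x of clay_offcut_1 in the frame of drawer_floor below -0.1 m or y of clay_offcut_1 in the frame of drawer_floor above 0.1 m)) or (height (world z) of clay_offcut_2 below 0.03 m and (x of clay_offcut_2 in the frame of drawer_floor above 0.1 m or x of clay_offcut_2 in the frame of drawer_floor below -0.1 m or y of clay_offcut_2 in the frame of drawer_floor above 0.1 m)) or (height (world z) of clay_offcut_3 below 0.03 m and (x of clay_offcut_3 in the frame of drawer_floor above 0.1 m or x of clay_offcut_3 in the frame of drawer_floor below -0.1 m or y of clay_offcut_3 in the frame of drawer_floor above 0.1 m))).
It fails at once if the wooden knife or the brass tube is moved more than 20 mm (distance of any of wooden_knife, brass_tube from where it was at the start of the episode above 0.02 m).
It fails at once if another loose thing on the table is moved more than 20 mm (distance of any of tape_roll_loose, clay_lump_a, loop_tool, kitchen_timer from where it was at the start of the episode above 0.02 m).
It fails at once if the brass tube is knocked over (angle between brass_tube's own z axis and vertical above 0.5 rad).
It also fails if it takes over 56 s, if anything falls off the work surface, if the arm or the gripper's body presses on something with over 40 N, if the wrist force passes 120 N, or if a joint passes its speed limit or range.

## Working session

There is one attempt and no reset: what is moved stays moved. The work goes in short steps, Python scripts to look and compute and a tool call to move; the robot and the scene stay as the last step left them, time stands still between calls to the robot, and variables do not carry over. Pictures are saved under pics/ and viewed, at most 10 in all, crops included, and the job is handed in when it is done.

Besides the shell and the picture viewer there is one more tool, called in YAML: its name, and indented under it one key for each argument. arm_command: Moves the arm, as the interface text tells. Its arguments: {"type":"object","properties":{"targets":{"type":"array","items":{"type":"array"}},"squeeze":{"type":"number"}},"required":["targets"]}

```bash
mkdir -p pics; python3 - <<'E'
from rig import *
import cv2
s=state();print(s['time_s'],s['position'],s['ee_rot'],s['gripper_width'])
for n in("top","scene"):
    cv2.imwrite(f"pics/{n}0.png",camera(n)[:,:,::-1]);print(n,camera_info(n))
E
```

```text
0.0 [ 0.17947783 -0.57215434  0.23050797] [[ 9.54199507e-01  2.99170998e-01 -1.20722639e-04]
 [ 2.99170871e-01 -9.54198540e-01  1.39125227e-03]
 [ 3.01028964e-04 -1.36364893e-03 -9.99999025e-01]] 1.0033791162789705
top {'intrinsics': array([[482.58309774,   0.        , 313.63532348],
       [  0.        , 482.58309774, 239.64032152],
       [  0.        ,   0.        ,   1.        ]]), 'R': array([[ 0.02072547, -0.99968421, -0.01421073],
       [-0.98349045, -0.01782987, -0.18007954],
       [ 0.17976929,  0.01770835, -0.9835494 ]]), 't': array([0.12841466, 0.4750606 , 1.19400565])}
scene {'intrinsics': array([[496.14304322,   0.        , 320.16811343],
       [  0.        , 496.14304322, 237.72194789],
       [  0.        ,   0.        ,   1.        ]]), 'R': array([[ 0.45709934,  0.88912528,  0.02272487],
       [ 0.58511717, -0.28136955, -0.76057154],
       [-0.6698493 ,  0.36095346, -0.64885631]]), 't': array([-0.32499892, -0.19828337,  1.39788588])}
```

View pics/top0.png

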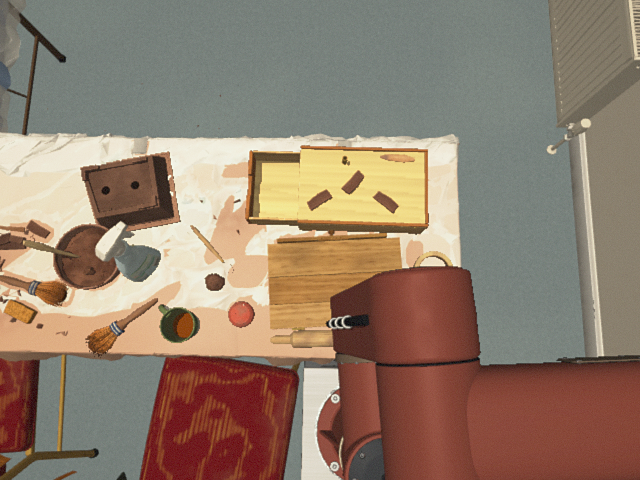

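View pics/scene0.png

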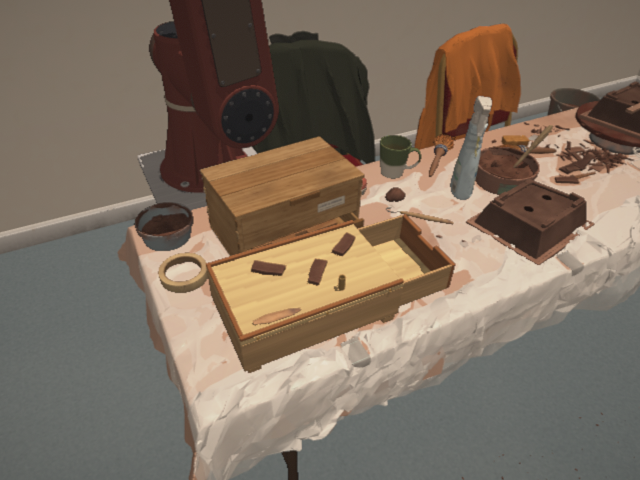

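The top view shows the board at about (300..428, 147..232), the open drawer to its left from 248, and offcuts near (320,200), (353,182) and (386,202). The tube is at (345,160) and the knife at (397,158). The tool chest stands in front of the board.

```bash
cat > h.py <<'E'
import numpy as np
from rig import *
def px2w(n,uv,z):
    c=camera_info(n);K,R,t=c['intrinsics'],c['R'],c['t'];o=-R.T@t
    d=(R.T@np.linalg.inv(K)@np.c_[np.atleast_2d(uv),np.ones(len(np.atleast_2d(uv)))].T).T
    return o+d*((z-o[2])/d[:,2])[:,None]
def w2px(n,X):
    c=camera_info(n);p=(c['R']@np.atleast_2d(X).T).T+c['t'];p=p@c['intrinsics'].T;return p[:,:2]/p[:,2:]
E
python3 - <<'E'
from h import *
import cv2
im=cv2.imread("pics/top0.png")
cv2.imwrite("pics/crop.png",cv2.resize(im[138:243,240:440],None,fx=4,fy=4,interpolation=cv2.INTER_CUBIC))
hsv=cv2.cvtColor(im,cv2.COLOR_BGR2HSV)
m=((hsv[:,:,2]<135)).astype(np.uint8);m[:155]=0;m[218:]=0;m[:,:303]=0;m[:,422:]=0
k,l,st,ce=cv2.connectedComponentsWithStats(m)
for i in range(1,k):
    if st[i,4]<8: continue
    pts=np.argwhere(l==i)[:,::-1].astype(float)
    w=px2w("top",pts,.112)[:,:2]
    (c,s,a)=cv2.minAreaRect(w.astype(np.float32)*1000)
    ev=np.linalg.eigh(np.cov(w.T))[1][:,1]
    print(ce[i].round(1),st[i],"w",w.mean(0).round(4),np.round(s),"ang",np.degrees(np.arctan2(ev[1],ev[0])).round())
E
```

```text
[344.2 160. ] [342 157   5   7  27] w [0.6633 0.0643] [16. 10.] ang 173.0
[353.2 182.9] [342 171  22  23 219] w [0.6045 0.0416] [24. 61.] ang 141.0
[318.9 199.4] [308 190  24  20 205] w [0.561  0.1256] [25. 58.] ang 127.0
[386.  201.6] [374 192  24  21 211] w [ 0.5581 -0.0391] [60. 24.] ang 53.0
```

View pics/crop.png

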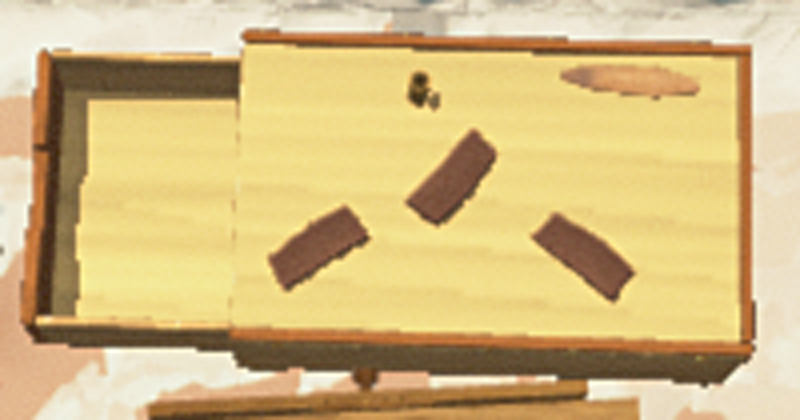

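The crop shows the board, the offcuts, the tube (420,90) and the knife (630,80) clearly, with all parts separated. Next I'll compute the board frame and the chest height.

```bash
python3 - <<'E'
from h import *
import cv2
cr=lambda a:np.array(a,float)/4+[240,138]
P=px2w("top",cr([[243,30],[751,46],[751,343],[235,330]]),.110)[:,:2]
print("corners FL FR NR NL",P.round(4))
d=(P[0]-P[1])+(P[3]-P[2]);d/=np.linalg.norm(d);print("ydir",np.degrees(np.arctan2(-d[0],d[1])))
print("len",np.linalg.norm(P[0]-P[1]),np.linalg.norm(P[3]-P[2]),np.linalg.norm(P[0]-P[3]),np.linalg.norm(P[1]-P[2]))
C=P.mean(0);print("centre",C)
xd=np.array([d[1],-d[0]])
def loc(p): q=p[:,:2]-C;return np.c_[q@xd,q@d]
print("front(drawer) top outer",loc(px2w("top",cr([[39,50],[25,320]]),.09)).round(4))
print("offcuts",loc(np.array([[.561,.1256],[.6045,.0416],[.5581,-.0391]])).round(4))
print("tube foot",px2w("top",cr([[420,104]]),.102),loc(px2w("top",cr([[420,104]]),.102)),"top",loc(px2w("top",cr([[420,77]]),.131)))
print("knife",loc(px2w("top",cr([[560,75],[700,88],[630,95],[630,65]]),.108)).round(4))
def P_(n):
    c=camera_info(n);return c['intrinsics']@np.c_[c['R'],c['t']]
for a,b in [((268,241),(361,177)),((270,329),(318,138)),((400,236),(241,218))]:
    X=cv2.triangulatePoints(P_("top"),P_("scene"),np.array(a,float),np.array(b,float));print("chest",(X[:3]/X[3]).ravel().round(3))
print("lump",px2w("top",[[215,282]],.02).round(3),"loop",px2w("top",[[193,226],[232,272]],.005).round(3),"timer",px2w("top",[[241,315]],.044))
E
```

```text
corners FL FR NR NL [[ 0.7007  0.1739]
 [ 0.695  -0.1445]
 [ 0.5047 -0.1404]
 [ 0.5073  0.1738]]
ydir -0.7536411031859251
len 0.31840544807759463 0.3141911968411897 0.19337644083788916 0.19027446143059265
centre [0.60194183 0.01571035]
front(drawer) top outer [[ 0.0873  0.2906]
 [-0.0899  0.2891]]
offcuts [[-0.0424  0.1093]
 [ 0.0022  0.0259]
 [-0.0431 -0.0554]]
tube foot [[0.65652508 0.06176753 0.102     ]] [[0.05397273 0.04677114]] top [[0.06114109 0.048371  ]]
knife [[ 0.0734 -0.0401]
 [ 0.0674 -0.1274]
 [ 0.0615 -0.0838]
 [ 0.0812 -0.0838]]
chest [0.443 0.237 0.167]
chest [0.245 0.229 0.163]
chest [ 0.464 -0.057  0.168]
lump [[0.361 0.39  0.02 ]] loop [[0.511 0.461 0.005]
 [0.389 0.351 0.005]] timer [[0.27773727 0.31520066 0.044     ]]
```

arm_command:
  targets:
    - [[2.1, 3.6, 0], 4, 0]
    - [[2.1, 3.6, 0], 4, 0]
    - [[2.1, 3.6, 0], 4, 0]
    - [[2.1, 3.6, 0], 4, 0]
    - [[2.1, 3.6, 0], 4, 0]
    - [[2.1, 3.6, 0], 4, 0]
    - [[2.1, 3.6, 0], 4, 0]
    - [[2.1, 3.6, 0], 4, 0]
    - [[2.1, 3.6, 0], 4, 0]
    - [[2.1, 3.6, 0], 4, 0]
    - [[2.1, 3.6, 0], 4, 0]
    - [[2.1, 3.6, 0], 4, 0]
    - [[2.1, 3.6, 0], 4, 0]
    - [[2.1, 3.6, 0], 4, 0]
    - [[2.1, 3.6, 0], 4, 0]
    - [[2.1, 3.6, 0], 4, 0]
    - [[2.1, 3.6, 0], 4, 0]
    - [[2.1, 3.6, 0], 4, 0]
    - [[0, 0, 0], 0, 0]

```text
time_s: 2.0
position: [0.5584, 0.0792, 0.23]
ee_rot: [[0.004, 1.0, -0.001], [1.0, -0.004, 0.001], [0.001, -0.001, -1.0]]
wrist_force: [-0.6, -0.9, -1.2]
gripper_width: -0.002
gripper_force: 0.0
```

arm_command:
  targets:
    - [[0, -0.4, -2.5], 0, 0]
    - [[0, 0, -3], 0, 0]
    - [[0, 0, -3], 0, 0]
    - [[0, 0, -2], 0, 0]
    - [[0, 0, -1], 0, 0]
    - [[0, 0, -0.5], 0, 0]
    - [[0, 0, -0.4], 0, 0]
    - [[0, 0, 0], 0, 0]

```text
time_s: 2.8
position: [0.5578, 0.0713, 0.1079]
ee_rot: [[0.011, 1.0, 0.001], [1.0, -0.011, -0.0], [-0.0, 0.001, -1.0]]
wrist_force: [-0.8, -0.1, 0.7]
gripper_width: -0.004
gripper_force: 0.0
```

```bash
python3 - <<'E'
from h import *
import cv2
a=camera("scene")[:,:,::-1];b=camera("wrist")[:,:,::-1]
a=cv2.resize(a[180:380,180:480],(600,400));b=cv2.resize(b,None,fx=.3,fy=.3)
o=np.zeros((400,800,3),np.uint8);o[:,:600]=a;o[:144,600:792]=b;cv2.imwrite("pics/p1.png",o)
s=state();print(s['position'],s['wrist_force'])
E
```

```text
[0.55807194 0.07132943 0.10829965] [-0.32272987  0.58226573 -0.50572621]
```

View pics/p1.png

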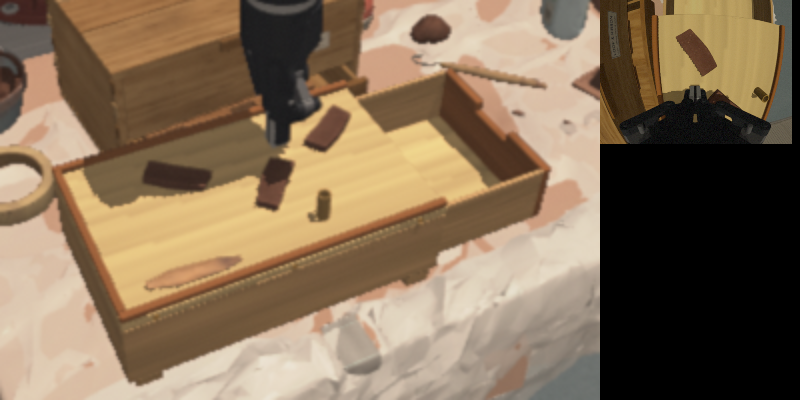

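Scene picture: the fingertips at (278,140) are just behind offcut 1 (327,128) and clear of offcut 2 (272,182).

arm_command:
  targets:
    - [[0, 0, -0.3], 0, 0]
    - [[0, 0.7, 0], 0, 0]
    - [[0, 0.7, 0], 0, 0]
    - [[0, 0.7, 0], 0, 0]
    - [[0, 0.7, 0], 0, 0]
    - [[0, 0.7, 0], 0, 0]
    - [[0, 0.7, 0], 0, 0]
    - [[0, 0.7, 0], 0, 0]
    - [[0, 0.7, 0], 0, 0]
    - [[0, 0.7, 0], 0, 0]
    - [[0, 0.7, 0], 0, 0]
    - [[0, 0, 0], 0, 0]

```text
time_s: 4.1
position: [0.5574, 0.1423, 0.1043]
ee_rot: [[0.01, 1.0, 0.0], [1.0, -0.01, 0.0], [0.0, 0.0, -1.0]]
wrist_force: [-0.3, 0.1, -0.4]
gripper_width: 0.0
gripper_force: 0.0
```

```bash
cat > v.py <<'E'
from h import *
import cv2,sys
a=camera("scene")[:,:,::-1];b=camera("top")[:,:,::-1]
a=cv2.resize(a[200:380,190:470],(560,360));b=cv2.resize(b[138:243,240:440],(400,210))
o=np.zeros((575,560,3),np.uint8);o[:360]=a;o[365:,:400]=b;cv2.imwrite(sys.argv[1],o)
s=state();print(s['time_s'],s['position'],s['wrist_force'])
E
python3 v.py pics/p2.png
```

```text
4.2 [0.55745166 0.14155795 0.10426829] [ 1.00690624  0.38404846 -1.08536548]
```

View pics/p2.png

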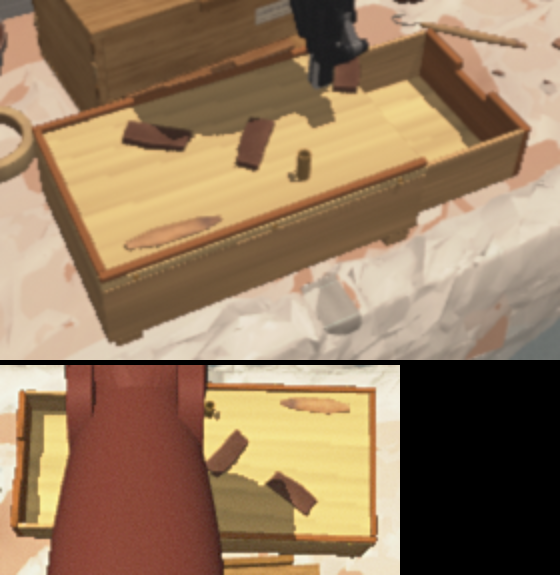

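Offcut 1 (346,78) has turned broadside ahead of the fingers and is near the open end. I'll keep pushing over the edge.

arm_command:
  targets:
    - [[0, 0.7, 0], 0, 0]
    - [[0, 0.7, 0], 0, 0]
    - [[0, 0.7, 0], 0, 0]
    - [[0, 0.7, 0], 0, 0]
    - [[0, 0.7, 0], 0, 0]
    - [[0, 0.7, 0], 0, 0]
    - [[0, 0.7, 0], 0, 0]
    - [[0, 0.7, 0], 0, 0]
    - [[0, 0, 0], 0, 0]
    - [[0, -2, 3], 0, 0]
    - [[0, -3, 3], 0, 0]
    - [[1, -4.5, 0], 0, 0]
    - [[1, -4.5, 0], 0, 0]
    - [[1, -4.5, 0], 0, 0]
    - [[1, -3, 0], 0, 0]
    - [[0, 0, 0], 0, 0]

```text
time_s: 5.8
position: [0.5982, -0.0216, 0.1641]
ee_rot: [[0.015, 1.0, 0.0], [1.0, -0.015, -0.001], [-0.001, 0.0, -1.0]]
wrist_force: [0.6, 0.0, -0.3]
gripper_width: 0.004
gripper_force: 0.0
```

```bash
python3 v.py pics/p3.png
```

```text
5.9 [ 0.59735075 -0.0180938   0.16415802] [-0.35382071 -0.43857781 -0.39448119]
```

View pics/p3.png

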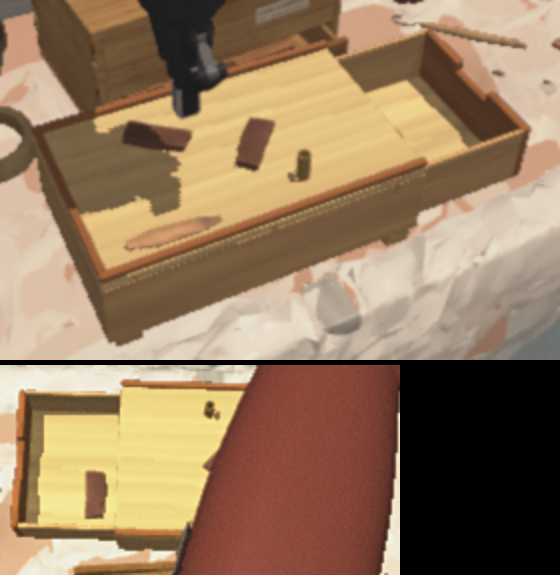

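Offcut 1 lies flat in the drawer (top inset, 95,495). Next I'll move in behind offcut 2.

arm_command:
  targets:
    - [[0.5, 0.6, -1.5], 0, 0]
    - [[0.5, 0.6, -1.5], 0, 0]
    - [[0, 0, -1.5], 0, 0]
    - [[0, 0, -0.8], 0, 0]
    - [[0, 0, -0.6], 0, 0]
    - [[0, 0, 0], 0, 0]

```text
time_s: 6.5
position: [0.6068, -0.0053, 0.1042]
ee_rot: [[0.01, 1.0, -0.001], [1.0, -0.01, 0.0], [0.0, -0.001, -1.0]]
wrist_force: [-0.1, -0.5, 0.5]
gripper_width: -0.0
gripper_force: 0.0
```

arm_command:
  targets:
    - [[0, 0.7, 0.1], 0, 0]
    - [[-0.05, 0.7, 0], 0, 0]
    - [[-0.05, 0.7, 0], 0, 0]
    - [[-0.05, 0.7, 0], 0, 0]
    - [[-0.05, 0.7, 0], 0, 0]
    - [[-0.05, 0.7, 0], 0, 0]
    - [[-0.05, 0.7, 0], 0, 0]
    - [[0, 0.7, 0], 0, 0]
    - [[0, 0.7, 0], 0, 0]
    - [[0, 0.7, 0], 0, 0]
    - [[0, 0, 0], 0, 0]

```text
time_s: 7.6
position: [0.6044, 0.0654, 0.1063]
ee_rot: [[0.009, 1.0, 0.0], [1.0, -0.009, 0.0], [0.0, 0.0, -1.0]]
wrist_force: [0.6, 0.1, 0.2]
gripper_width: 0.001
gripper_force: 0.0
```

```bash
python3 v.py pics/p4.png
```

```text
7.7 [0.60448266 0.06459051 0.10630197] [ 0.17325975 -0.85463148 -0.11053102]
```

View pics/p4.png

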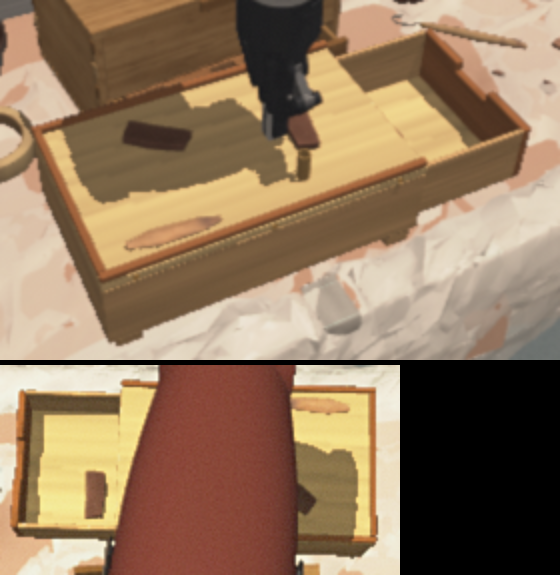

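Offcut 2 is broadside, with its far end at (306,145) clear of the tube at (303,165). I'll continue off the edge.

arm_command:
  targets:
    - [[-0.05, 0.8, 0], 0, 0]
    - [[0, 0.8, 0], 0, 0]
    - [[0, 0.8, 0], 0, 0]
    - [[0, 0.8, 0], 0, 0]
    - [[0, 0.8, 0], 0, 0]
    - [[0, 0.8, 0], 0, 0]
    - [[0, 0.8, 0], 0, 0]
    - [[0, 0.8, 0], 0, 0]
    - [[0, 0.8, 0], 0, 0]
    - [[0, 0.8, 0], 0, 0]
    - [[0, 0.8, 0], 0, 0]
    - [[0, 0.8, 0], 0, 0]
    - [[0, 0.8, 0], 0, 0]
    - [[0, 0.8, 0], 0, 0]
    - [[0, 0.8, 0], 0, 0]
    - [[0, 0.8, 0], 0, 0]
    - [[0, 0.4, 0], 0, 0]
    - [[0, 0, 0], 0, 0]

```text
time_s: 9.5
position: [0.6039, 0.1971, 0.1063]
ee_rot: [[0.01, 1.0, 0.0], [1.0, -0.01, 0.0], [0.0, 0.0, -1.0]]
wrist_force: [-0.0, 0.9, -0.2]
gripper_width: -0.001
gripper_force: 0.0
```

arm_command:
  targets:
    - [[0, -2, 3], 0, 0]
    - [[0, -3, 3], 0, 0]
    - [[-0.5, -4.5, 0], 0, 0]
    - [[-0.5, -4.5, 0], 0, 0]
    - [[-0.5, -4.5, 0], 0, 0]
    - [[-0.5, -4.5, 0], 0, 0]
    - [[-0.5, -4.5, 0], 0, 0]
    - [[-1, -2.5, 0], 0, 0]
    - [[-1, 0, 0], 0, 0]
    - [[0, 0, 0], 0, 0]
    - [[0, 0, 0], 0, 0]

```text
time_s: 10.6
position: [0.5592, -0.1036, 0.1665]
ee_rot: [[0.011, 1.0, 0.001], [1.0, -0.011, -0.0], [-0.0, 0.001, -1.0]]
wrist_force: [1.1, -0.1, 0.1]
gripper_width: -0.0
gripper_force: 0.0
```

```bash
python3 v.py pics/p5.png
```

```text
10.7 [ 0.55940369 -0.10308582  0.16640315] [ 0.76389724  0.23096982 -0.56463607]
```

View pics/p5.png

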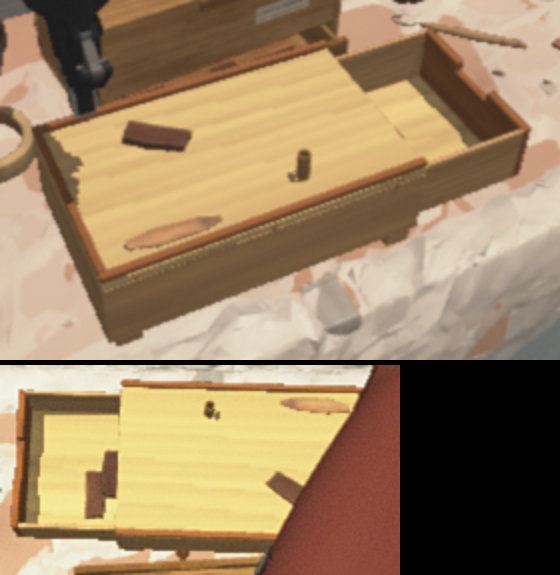

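Both offcuts are in the drawer (inset 95,495 and 110,475), the tube and knife have not moved, and offcut 3 is still in place. Now offcut 3.

arm_command:
  targets:
    - [[0, 0, -2], 0, 0]
    - [[0, 0, -2], 0, 0]
    - [[0, 0, -1.2], 0, 0]
    - [[0, 0, -0.8], 0, 0]
    - [[0, 0, 0], 0, 0]
    - [[0, 0.8, 0], 0, 0]
    - [[0, 0.8, 0], 0, 0]
    - [[0, 0.8, 0], 0, 0]
    - [[0, 0.8, 0], 0, 0]
    - [[0, 0.8, 0], 0, 0]
    - [[0, 0.8, 0], 0, 0]
    - [[0, 0.8, 0], 0, 0]
    - [[0, 0.8, 0], 0, 0]
    - [[0, 0.8, 0], 0, 0]
    - [[0, 0.8, 0], 0, 0]
    - [[0, 0.8, 0], 0, 0]
    - [[0, 0.8, 0], 0, 0]
    - [[0, 0, 0], 0, 0]

```text
time_s: 12.5
position: [0.559, -0.0065, 0.1063]
ee_rot: [[0.009, 1.0, 0.0], [1.0, -0.009, 0.0], [0.0, 0.0, -1.0]]
wrist_force: [0.0, -0.8, 0.5]
gripper_width: 0.001
gripper_force: 0.0
```

```bash
python3 v.py pics/p6.png
```

```text
12.6 [ 0.55900503 -0.00740571  0.10630275] [ 0.01729823 -1.04828673 -0.85135401]
```

View pics/p6.png

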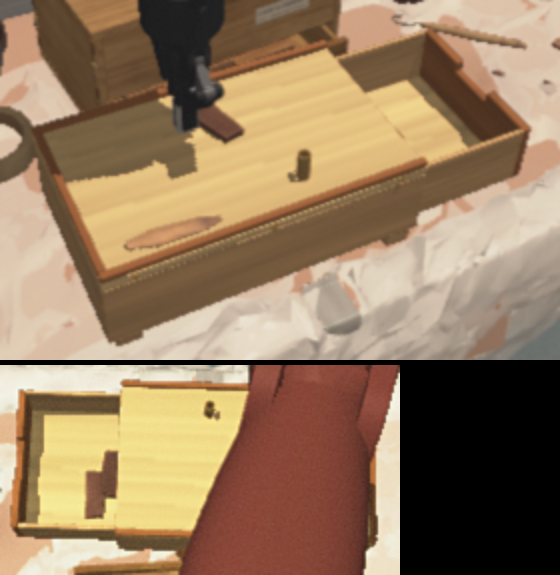

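Offcut 3 (220,125) is turning broadside against the fingers. I'll keep sweeping to the edge, then lift clear.

arm_command:
  targets:
    - [[0, 1, 0], 0, 0]
    - [[0, 1, 0], 0, 0]
    - [[0, 1, 0], 0, 0]
    - [[0, 1, 0], 0, 0]
    - [[0, 1, 0], 0, 0]
    - [[0, 1, 0], 0, 0]
    - [[0, 1, 0], 0, 0]
    - [[0, 1, 0], 0, 0]
    - [[0, 1, 0], 0, 0]
    - [[0, 1, 0], 0, 0]
    - [[0, 1, 0], 0, 0]
    - [[0, 1, 0], 0, 0]
    - [[0, 1, 0], 0, 0]
    - [[0, 1, 0], 0, 0]
    - [[0, 1, 0], 0, 0]
    - [[0, 1, 0], 0, 0]
    - [[0, 1, 0], 0, 0]
    - [[0, 1, 0], 0, 0]
    - [[0, 1, 0], 0, 0]
    - [[0, 1, 0], 0, 0]

```text
time_s: 14.6
position: [0.559, 0.1933, 0.1063]
ee_rot: [[0.01, 1.0, 0.0], [1.0, -0.01, -0.0], [-0.0, 0.0, -1.0]]
wrist_force: [0.4, -0.7, -0.4]
gripper_width: -0.002
gripper_force: 0.0
```

arm_command:
  targets:
    - [[0, 0.4, 0], 0, 0]
    - [[0, 0, 0], 0, 0]
    - [[0, 0, 3], 0, 0]
    - [[0.5, -2, 3], 0, 0]
    - [[0, -4, 0], 0, 0]
    - [[0, -4, 0], 0, 0]
    - [[0, -4, 0], 0, 0]
    - [[0, -4, 0], 0, 0]
    - [[0, 0, 0], 0, 0]
    - [[0, 0, 0], 0, 0]

```text
time_s: 15.6
position: [0.564, 0.0153, 0.1664]
ee_rot: [[0.013, 1.0, 0.0], [1.0, -0.013, 0.0], [0.0, 0.0, -1.0]]
wrist_force: [0.1, 0.6, 0.5]
gripper_width: -0.001
gripper_force: 0.0
```

```bash
python3 v.py pics/p7.png
```

```text
15.7 [0.56393822 0.01692169 0.16637235] [-0.44985673 -0.17563919 -0.25559292]
```

View pics/p7.png

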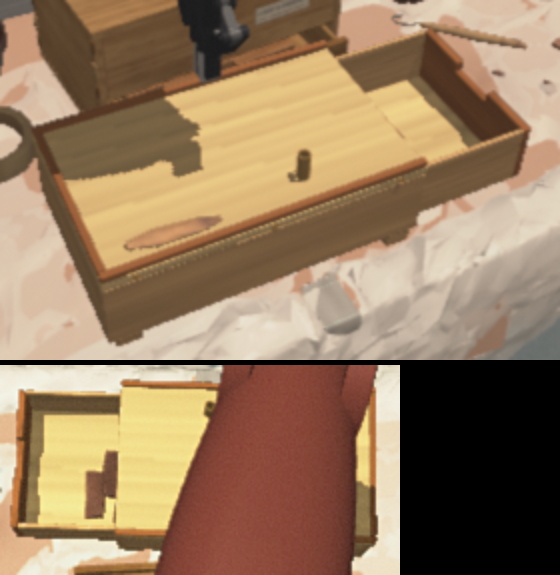

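The board now holds only the tube and the knife, unmoved. My ten views are used up, so I'll check offcut 3 numerically.

```bash
python3 - <<'E'
from h import *
import cv2
a=camera("top")[:,:,::-1]; 
h=cv2.cvtColor(np.ascontiguousarray(a),cv2.COLOR_BGR2HSV)[:,:,2]
print(h[178:206:1,278:304:1])
p5=cv2.imread("pics/p5.png")[365:];p7=cv2.imread("pics/p7.png")[365:]
d=np.abs(p5.astype(int)-p7).sum(2)[:,:118]>60
ys,xs=np.nonzero(d);print(len(xs),xs.min() if len(xs) else 0,xs.max() if len(xs) else 0,ys.min() if len(ys) else 0,ys.max() if len(ys) else 0)
E
```

```text
[[243 243 242 243 243 243 243 243 243 242 243 243 242 243 243 244 243 243
  243 243 243 241 243 243 243 244]
 [243 244 244 243 243 243 243 243 243 243 243 243 243 244 245 246 248 248
  247 247 245 242 242 242 242 242]
 [244 243 243 244 243 243 243 243 243 243 243 243 243 245 248 217 233 241
  237 232 248 245 244 243 242 242]
 [243 244 243 243 243 243 243 243 243 243 243 244 245 247 239 161 149 150
  143 140 161 231 244 243 243 243]
 [242 242 243 242 243 243 242 243 242 242 243 243 244 248 218 141 119 119
  110  98 123 247 248 245 244 244]
 [240 241 240 240 241 240 241 241 241 241 242 242 243 248 183 127 115 115
  110 103 129 250 246 242 242 242]
 [237 236 237 237 236 239 237 238 239 238 237 238 241 249 176 129 112 117
  111 105 124 243 242 238 237 237]
 [235 236 238 236 237 237 237 237 237 236 237 236 241 244 153 116 113 113
  111 104 128 245 241 238 235 235]
 [236 237 235 235 236 235 235 236 234 236 236 235 240 227 134 107 117 114
  121 109 128 245 243 238 238 239]
 [237 237 238 236 235 237 237 236 238 237 237 237 241 226 144 117 111 118
  119 104 126 249 245 241 240 241]
 [239 240 
[... 1270 characters left out ...]
06 183 244 243 241 240 240]
 [241 240 242 244 225 164 142 140 137 128 130 126 106 102 132 115 104 108
  103 112 210 247 243 241 241 242]
 [243 244 243 247 231 168 147 139 135 135 131 124 121 104 126 117 109 102
  106 117 224 248 244 243 242 242]
 [244 244 245 247 238 172 141 144 142 132 126 126 120 102 106 110 112 112
  107 122 229 248 244 243 243 243]
 [244 244 244 247 238 170 145 142 138 135 128 127 126 122 102 121  86  74
   76 106 225 248 245 243 244 243]
 [243 244 244 247 239 169 142 141 135 134 133 126 128 122 142 253 192 151
  139 140 214 245 245 244 243 244]
 [243 244 244 248 241 172 142 136 131 127 131 129 127 120 163 255 253 253
  253 249 232 245 244 243 245 244]]
146 12 116 87 159
```

```bash
python3 - <<'E'
from h import *
import cv2
f=lambda n:cv2.imread(f"pics/{n}.png")
def dark(im): return (im.max(2)<170)
for n in("p3","p5","p7"):
    d=dark(f(n)[365:])
    print(n)
    for y in range(78,160,4): print(''.join('#' if d[y,x] else '.' for x in range(60,130,2)))
# scene diffs p5 vs p7 near the drawer
d=np.abs(f("p5")[:360].astype(int)-f("p7")[:360]).sum(2)>80
k,l,st,ce=cv2.connectedComponentsWithStats(d.astype(np.uint8))
print([(st[i].tolist()) for i in range(1,k) if st[i,4]>40])
E
```

```text
p3
...................................
...................................
...................................
...................................
...................................
...................................
...................................
...................................
.............##########............
..............#########............
..............#########............
..............##########...........
..............##########...........
..............##########...........
..............#########............
.............##########............
.............##########............
.............##########............
.............#########.............
...................................
...................................
p5
...................................
...................................
........................#####......
.......................######......
......................#######......
......................#######......
.....................########......
.....................########......
..............###############......
..............
[... 737 characters left out ...]
#......
..............###############......
..............###############......
..............###############......
..............##############.......
..............##############.......
..............#########............
..............#########............
.............##########............
.............##########............
.............#########.....#.......
...........................#.......
...................................
[[22, 0, 90, 115, 4179], [177, 0, 71, 80, 2522], [224, 7, 11, 17, 122], [230, 27, 10, 7, 47], [84, 41, 17, 30, 233], [96, 88, 68, 25, 364], [50, 97, 154, 83, 6702], [0, 110, 34, 59, 771], [49, 116, 31, 10, 120], [124, 138, 59, 12, 277], [54, 174, 26, 31, 479]]
```

arm_command:
  targets:
    - [[0.2, 1.7, 0.3], 8.5, 0]
    - [[0.2, 1.7, 0.3], 8.5, 0]
    - [[0.2, 1.7, 0.3], 8.5, 0]
    - [[0.2, 1.7, 0.3], 8.5, 0]
    - [[0.2, 1.7, 0], 8.5, 0]
    - [[0.2, 1.7, 0], 8.5, 0]
    - [[0.2, 1.7, 0], 8.5, 0]
    - [[0.2, 1.7, 0], 8.5, 0]
    - [[0.2, 1.7, 0], 8.5, 0]
    - [[0.2, 1.7, 0], 8.5, 0]
    - [[0.2, 1.7, 0], 8.5, 0]
    - [[0.2, 1.7, 0], 8.5, 0]
    - [[0.2, 1.7, 0], 8.5, 0]
    - [[0.2, 1.7, 0], 8.5, 0]
    - [[0.2, 1.7, 0], 8.5, 0]
    - [[0.2, 1.7, 0], 8.5, 0]
    - [[0.2, 1.7, 0], 8.5, 0]
    - [[0.2, 1.7, 0], 8.5, 0]
    - [[0.2, 1.7, 0], 8.5, 0]
    - [[0.2, 1.7, 0], 8.5, 0]

```text
time_s: 17.75
position: [0.6032, 0.3585, 0.1781]
ee_rot: [[-0.176, -0.984, -0.0], [-0.984, 0.176, -0.0], [0.0, 0.0, -1.0]]
wrist_force: [-0.8, 0.6, -0.8]
gripper_width: -0.0
gripper_force: 0.0
```

arm_command:
  targets:
    - [[0, 1, 0], 8, 0]
    - [[0, 0, -3], 0, 0]
    - [[0, 0, -3], 0, 0]
    - [[0, 0, 0], 0, 0]

```text
time_s: 18.15
position: [0.6006, 0.3668, 0.1131]
ee_rot: [[-0.043, -0.999, -0.007], [-0.999, 0.043, -0.003], [0.003, 0.007, -1.0]]
wrist_force: [-1.0, 0.6, 0.0]
gripper_width: 0.002
gripper_force: 0.0
```

```bash
python3 - <<'E'
from h import *
import cv2
s=state();print(s['position'],s['joint_pos'])
im=camera("wrist")[:,:,::-1];cv2.imwrite("pics/w1.png",im)
c=camera_info("wrist");K,R,t=c['intrinsics'],c['R'],c['t']
# rectified vertical section: sample drawer region; label world points by projecting fisheye
def proj(X):
    p=X@R.T+t;th=np.arctan2(np.hypot(p[:,0],p[:,1]),p[:,2]);ph=np.arctan2(p[:,1],p[:,0])
    return np.c_[K[0,2]+K[0,0]*th*np.cos(ph),K[1,2]+K[1,1]*th*np.sin(ph)]
C=np.array([.6019,.0157]);d=np.array([.0132,.9999]);xd=np.array([.9999,-.0132])
w=lambda x,y,z:np.r_[C+xd*x+d*y,z]
print("cam",-R.T@t,"axis",R[2])
Q=np.array([w(-.085,.28,.026),w(.085,.28,.026),w(-.085,.16,.102),w(.085,.16,.102),w(-.085,.11,.026),w(.085,.11,.026),w(0,.28,.09)])
print(proj(Q).round())
hsv=cv2.cvtColor(np.ascontiguousarray(im),cv2.COLOR_BGR2HSV)
# floor-plane ortho map (z=.036): rows y_b .28->.10, cols x_b -.085->.085
ys=np.arange(.28,.098,-.006);xs=np.arange(-.087,.088,.003)
for y in ys:
    p=proj(np.array([w(x,y,.036) for x in xs])).round().astype(int)
    print("%.3f "%y+''.join((('#' if hsv[v,u,2]<130 else '+' if hsv[v,u,2]<185 else '.') if 0<=u<640 and 0<=v<480 else ' ') for u,v in p))
E
```

```text
[0.60061992 0.36675878 0.11308345] [ 3.62944634e-01  4.43637430e-01  2.78346684e-01  1.41332879e+00
  9.63088933e-05 -1.16444453e+00]
cam [0.59936601 0.29383178 0.25856612] axis [ 0.00668996  0.28413372 -0.95876132]
[[438. 133.]
 [174. 143.]
 [471. -96.]
 [122. -79.]
 [422. -97.]
 [176. -86.]
 [301. 135.]]
0.280 ###########################################################
0.274 ###########################################################
0.268 ##################################++#######################
0.262 ####################################+++++++++++++++++++####
0.256 ####################################+++.+++++++++++++++####
0.250 ####################################+++++++++++++++++++####
0.244 #####################################+++++++++++++++++#####
0.238 #####################################++++++++++++++++++####
0.232 #####################################++++++++++++++++++####
0.226 #####################################++++++++++++++++++####
0.220 #####################################++++++++++++++++++####
0.214 ####################################+++++++++++++++++++####

[... 493 characters left out ...]
                                  
0.160                                                            
0.154                                                            
0.148                                                            
0.142                                                            
0.136                                                            
0.130                                                            
0.124                                                            
0.118                                                            
0.112                                                            
0.106                                                            
0.100
```

By elimination offcut 3 is in the drawer: it is off the board, and offcut 2 was nudged when it fell. Now I'll push the drawer.

arm_command:
  targets:
    - [[0.2, 0, -2.5], 2, 0]
    - [[0.1, 0, -2], 0, 0]
    - [[0, 0, -0.8], 0, 0]
    - [[0, -1, 0], 0, 0]
    - [[0, -1, 0], 0, 0]
    - [[0, -1, 0], 0, 0]
    - [[0, -1, 0], 0, 0]
    - [[0, -1, 0], 0, 0]
    - [[0, -1, 0], 0, 0]
    - [[0, -1, 0], 0, 0]
    - [[0, -1, 0], 0, 0]
    - [[0, 0, 0], 0, 0]

```text
time_s: 19.4
position: [0.607, 0.2849, 0.0652]
ee_rot: [[-0.012, -1.0, -0.0], [-1.0, 0.012, -0.001], [0.001, 0.0, -1.0]]
wrist_force: [-0.9, 0.1, -0.2]
gripper_width: -0.0
gripper_force: 0.0
```

arm_command:
  targets:
    - [[0, -0.8, 0], 0, 0]
    - [[0, -0.8, 0], 0, 0]
    - [[0, -0.8, 0], 0, 0]
    - [[0, -0.8, 0], 0, 0]
    - [[0, -0.8, 0], 0, 0]
    - [[0, -0.8, 0], 0, 0]
    - [[0, -0.8, 0], 0, 0]
    - [[0, -0.8, 0], 0, 0]
    - [[0, -0.7, 0], 0, 0]
    - [[0, -0.5, 0], 0, 0]
    - [[0, -0.4, 0], 0, 0]

```text
time_s: 20.5
position: [0.607, 0.2059, 0.0653]
ee_rot: [[-0.011, -1.0, -0.0], [-1.0, 0.011, -0.0], [0.0, 0.0, -1.0]]
wrist_force: [-0.7, 1.8, -0.7]
gripper_width: 0.001
gripper_force: 0.8
```

arm_command:
  targets:
    - [[0, -0.2, 0], 0, 0]
    - [[0, -0.2, 0], 0, 0]
    - [[0, -0.2, 0], 0, 0]
    - [[0, 0, 0], 0, 0]

```text
time_s: 20.9
position: [0.6071, 0.2002, 0.0654]
ee_rot: [[-0.01, -1.0, 0.0], [-1.0, 0.01, -0.0], [0.0, -0.0, -1.0]]
wrist_force: [-0.1, -0.5, 0.1]
gripper_width: 0.004
gripper_force: 0.0
```

arm_command:
  targets:
    - [[0, -0.2, 0], 0, 0]
    - [[0, -0.2, 0], 0, 0]
    - [[0, -0.2, 0], 0, 0]
    - [[0, -0.2, 0], 0, 0]

```text
time_s: 21.3
position: [0.6071, 0.1927, 0.0654]
ee_rot: [[-0.01, -1.0, 0.0], [-1.0, 0.01, 0.001], [-0.001, -0.0, -1.0]]
wrist_force: [-0.0, 12.7, 0.6]
gripper_width: -0.0
gripper_force: 6.3
```

arm_command:
  targets:
    - [[0, -0.1, 0], 0, 0]
    - [[0, -0.1, 0], 0, 0]
    - [[0, -0.1, 0], 0, 0]

```text
time_s: 21.6
position: [0.607, 0.1927, 0.0655]
ee_rot: [[-0.008, -1.0, 0.001], [-1.0, 0.008, 0.007], [-0.007, -0.001, -1.0]]
wrist_force: [1.5, 21.6, -1.4]
gripper_width: -0.004
gripper_force: 10.4
```

The drawer is at a hard stop: the face is about 166 mm from the board origin and 164 is nominal, so it is home. I'll back off and check.

arm_command:
  targets:
    - [[0, 1, 0], 0, 0]
    - [[0, 3, 0], 0, 0]
    - [[0, 4, 0], 0, 0]
    - [[0, 4, 3], 0, 0]
    - [[0, 4, 4], 0, 0]
    - [[0, 2, 4], 0, 0]
    - [[0, 0, 4], 0, 0]
    - [[0, 0, 0], 0, 0]
    - [[0, 0, 0], 0, 0]

```text
time_s: 22.5
position: [0.6078, 0.3649, 0.2119]
ee_rot: [[-0.01, -1.0, 0.002], [-1.0, 0.01, 0.0], [-0.0, -0.002, -1.0]]
wrist_force: [0.9, 0.4, -1.1]
gripper_width: 0.002
gripper_force: 0.0
```

```bash
python3 - <<'E'
from h import *
import cv2
a=camera("scene")[:,:,::-1];s=state();print(s['time_s'],s['position'],s['wrist_force'])
a=np.ascontiguousarray(a)
p=w2px("scene",[[.7035,.1797,.09],[.7035-.17,.1797+.002,.09],[.657,.062,.102],[.604,.18,.02]]);print(p.round())
o=cv2.imread("pics/scene0.png");d=(np.abs(a.astype(int)-o).sum(2)>80)
k,l,st,ce=cv2.connectedComponentsWithStats(d.astype(np.uint8))
for i in range(1,k):
    if st[i,4]>25: print(st[i].tolist())
h=cv2.cvtColor(a,cv2.COLOR_BGR2HSV)
for y in range(220,320,4): print(''.join('#' if v<70 else '+' if v<150 else '.' for v in h[y,340:470:2,2]))
E
```

```text
22.55 [0.60710089 0.36448812 0.21012541] [ 0.65838985 -0.06691711  0.20992326]
[[404. 288.]
 [359. 235.]
 [338. 287.]
 [373. 280.]]
[169, 0, 77, 37, 1834]
[261, 0, 58, 45, 1700]
[449, 0, 100, 186, 8750]
[134, 41, 47, 63, 1386]
[193, 80, 39, 41, 355]
[236, 133, 21, 26, 227]
[140, 149, 26, 17, 211]
[175, 181, 19, 7, 72]
[155, 188, 51, 37, 659]
[135, 215, 37, 19, 330]
[331, 215, 125, 91, 4256]
[335, 220, 18, 7, 44]
[307, 258, 21, 28, 367]
[251, 260, 35, 16, 415]
.+++++++++++................................+++++++..............
++++++++++++.....................................................
++++++++++++.....................................................
++++++++++++.....................................................
...+++++++++......................+.............+++..............
......++++++++...............................................+...
.........++++++..................................................
............+++++................................................
................+++..............................................
..........................................
[... 313 characters left out ...]
........................................
+++..............................................................
+++.......................++++++.................................
+++..................++++++++++..................................
...............++++++++++++++++..................................
..........+++++++++++++++++++++..................................
....++++.++++++++++++++++++++++..................................
+++.++++++++++++++++++++++++++...................................
+++++++++++++++++++++++++++++....................................
+++++++++++++++++++++++++++++....................................
+++++++++++++++++++++++++++......................................
```

```bash
python3 -c "
from rig import *
print(sign_off())"
```

```text
the job is handed in; nothing more can be done
None
```

I swept all three offcuts off the board, pushed the drawer home to its hard stop and handed the job in at about 22.6 s. The knife and tube look unmoved. I saw offcuts 1 and 2 in the drawer but only inferred offcut 3, and sign-off returned no verdict.

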